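Stow the suction unit on its ambulance bracket and bolt it in

ROBOT

A 6-joint arm with a two-finger parallel gripper is mounted at the origin on the work surface. World frame = base frame: x ahead of the robot, y to its left, z up, the work surface at z = 0. Lengths are in mm, angles in rad, forces in N, time in s.
With the tool pointing down it reaches from about 300 to 775 mm from the base axis. Payload 14.6 kg.
Tool frame: the origin (TCP) lies midway between the tips of the shut fingers; the grasp point (between the pads) lies robot.grasp_offset behind it (robot.grasp_offset is the distance from the TCP to the grasp point, in mm); z points along the fingers, y is the line along which they close (so a half turn about z gives the same grasp; the last joint's range is limited). The gripper opens to 94 mm and grips with 3 to 60 N. Pads are 16 mm wide; open, the fingers measure 119 mm over their backs; the gripper's body (75 mm by 177 mm) begins 78 mm behind the grasp point.
Start: joints at [1.143, 0.3, 1.521, -0, 1.321, -0.067], TCP at [194.159, 514.579, 205.446] pointing down, gripper open.
Joint ranges: [-3.03, 3.03], [-0.79, 2.21], [0.23, 2.52], [-1.04, 4.18], [0, 3.07], [-2.55, 2.55]. Speed limits (rad/s): [2.22, 2.22, 2.57, 3.14, 3.14, 3.14].

INTERFACE

Orientations are given as a rotation vector (axis times angle).
In Python, from rig import robot gives the robot as it stands.
- The arm moves only by the shell command python3 -m pendant 'ROWS' [OPENING] [FORCE]. ROWS is JSON, a list of rows, each an object of numbers: "dx", "dy", "dz": the shift along the world's x, y, z in units of 40 mm (1.0 is 40 mm); "rx", "ry", "rz": the turn, a rotation vector about the world's x, y, z in units of 10 degrees (1.0 is 10 degrees). In form: [{"dx": .., "dy": .., "dz": .., "rx": .., "ry": .., "rz": ..}, ...]. A call has 1 to 12 rows; each row is the pose to reach, as a shift and turn from the pose commanded when the call began; what a row does not reach only later rows make up. A row lasts 1/8 s, in which the tool goes at most 62.5 mm and 10.7 degrees, less where a joint would pass 70% of its speed; a pose out of reach is approached as far as the arm can. A call with a gripper value outside its range is refused whole. OPENING is the closure, from -1 (fully open) to 1 (shut), set as the call begins (- or left out, the last holds). The fingers move at their own pace and stop on an object; FORCE is the grip in N (left out, the last holds). Time passes only in rows, so rows that repeat a pose let the fingers close. It gives the time, the measured TCP pose, the force, the opening and the grip force at its end, in the units of the state.
- robot.get_state(): the state, without advancing time (a new reading comes with each control period).
- robot.capture(name): name is "scene" or "top" or "wrist"; returns a dict with "color" (400x640x3 uint8, red, green, blue), "K" (3x3 intrinsics, pixels), "R" (3x3) and "t" (3): a world point X has camera coordinates R X + t. Camera axes: x right, y down, z forward; pixel columns grow to the right and rows downward; lengths in mm; the calibration is good to about 2 mm. A picture is of the moment at which its call begins. There is no depth.
- robot.sign_off(): hands the job in; it is judged then, once.
Trained networks look in a picture, given as the dict that the camera call returned (one of the last four; its "shot" number tells which), for a name from the list of things; names that differ only in an ending like _2 or _b are one class to them, and where a whole thing is asked for, a point or a joint stands for the part that bears it (a point fixed in the world has none). Each returns a list of dicts, best first, with "score" (0 to 1); they miss things now and then, are a little off and sometimes report something else, mostly with a low value. They report only what shows in the picture. A call takes as long as a camera call.
- robot.cut_out(label, picture): "mask" (400x640 bool, what is visible of it).
- robot.pinpoint(label, picture): "position" ([x, y, z] in mm, in world coordinates, good to about 4 mm: a listed point, or the origin of a listed thing).
The state is a dict: "time": time; "joints": joint angles; "qvel": joint speeds; "effort": joint torques, N m; "ee_pos": TCP position; "tcp_rot": TCP orientation; "force": force on the tool from outside, world axes, zero at the start; "ft_torque": the same for the moment, N m; "gripper_width": finger opening in mm; "grasp_force": force on a finger pad.
Only numpy, scipy, OpenCV 4.12 (cv2) and the standard library are available. Lean on these libraries where they do the work, as an engineer would, in place of code of your own. Each camera call takes 0.05 s, during which the arm holds its last target. There are 200 camera calls.

TASK

Stow the white suction unit for the drive: hang it by its blue handle on the bracket's twin hook, either way round, so that the handle bar rests on both prongs and the unit hangs upright, and let go of it. Then slide the red-paddled gate bolt fully home over the handle into its keeper (if the bolt sticks out across the hook mouth to begin with, push it back first). Leave the other things on the counter standing where they are.

Things in the scene. Friction and masses are not known exactly. Their poses are not given: they have to be found in the camera images.
- bracket: Fixed bracket: white column 150 (x) x 140 (y) x 220 mm, yellow top. Origin on the table under the middle of its front face, x into the column. Twin hook: two level blue arms at y = -36 and +36 mm (10 mm wide, 8 mm thick, upper side 210 mm high) reach from the face to x = -82 mm, ending in upturned tips (x -82 to -70 mm, top 239 mm high; the one at y +36 is 26 mm wide).
- hook_seat (a point): Where the middle of the handle bar's underside should rest: midway between the two arms at their upper side, 46 mm in front of the column face (bracket frame -46, 0, 210 mm). Axes as the bracket.
- keeper (a point): Centre of the bolt's keeper hole (18 mm wide, 14 mm high) in the wider tip at y = +36 mm: bracket frame -76, 36, 228 mm. Across from it on the column's top plate a dark guide arch (28 mm wide, top at 238 mm, bracket x 2 to 16 mm) carries the bolt.
- gate_bolt (a joint): Gate bolt, in m: 0 = fully drawn back (hook mouth open), 0.080 = fully home in the keeper; starts from 0 to 0.060. It slides along the bracket's -x; steel rod 10 mm thick, axis at y = +36 mm, 228 mm high, tip at x = 0.002 - joint. About 3 N moves it and it stays where left.
- bolt_paddle (a point): Middle of the top edge of the upright red paddle that pushes the bolt either way: paddle 10 mm thick (x), 36 mm wide (y), from 224 to 270 mm height. In the bracket frame at x = 0.105 - joint, y = 0.036, z = 0.270.
- unit: Suction unit, loose, about 0.6 kg: white body 64 (x) x 140 (y) x 70 mm with rigid blue handle: bar along y, 130 mm long, 14 mm wide (x), 10 mm high, top at 145 mm, on end posts 10 mm thick at y = -60 and +60 mm. Clear window under the bar 65 mm high, 110 mm long. Origin: middle of the underside, z up. Front and back alike.
- unit_grip (a point): Centre of the unit's handle bar, 140 mm above its underside; axes as the unit.
- defib: Bystander: yellow defibrillator box 100 (x) x 140 (y) x 75 mm, origin middle of the underside.
- bottle: Bystander: white bottle with blue cap, 64 mm diameter, 170 mm high, origin middle of the underside; stands beside the hook.
- jar: Bystander: amber jar with white lid, 64 mm diameter, 120 mm high, origin middle of the underside; stands beside the hook.
- bowl: Bystander: steel bowl, 110 mm diameter, 40 mm high, origin middle of the underside; stands under the hook.

How it is judged:
By the outcome, as a careful person would: the job done as asked, in the order asked, and still so for the second after the job is handed in, with the robot touching nothing.
It also fails if it takes over 69 s, if anything falls off the work surface, if the arm or the gripper's body presses on something with over 40 N, if the wrist force passes 120 N, or if a joint passes its speed limit or range.

## Working session

There is one attempt and no reset: what is moved stays moved. The work goes in short steps, Python scripts to look and compute and a shell command to move; the robot and the scene stay as the last step left them, time stands still between calls to the robot, and variables do not carry over. Pictures are saved under pics/ and viewed, at most 10 in all, crops included, and the job is handed in when it is done.

```bash
mkdir -p pics; ls
cat > h.py <<'E'
from rig import robot
import numpy as np, cv2
def save(c,n): cv2.imwrite('pics/'+n,cv2.cvtColor(c['color'],cv2.COLOR_RGB2BGR))
def proj(c,X):
    p=c['K']@(c['R']@np.array(X,float)+c['t']); return p[:2]/p[2]
E
python3 - <<'E'
from h import *
np.set_printoptions(precision=1,suppress=True)
ims=[]
for n in ['scene','top']:
    c=robot.capture(n); ims.append(c['color']); print(n,-c['R'].T@c['t'])
    for l in ['bracket','hook_seat','keeper','bolt_paddle','unit','unit_grip','defib','bottle','jar','bowl']:
        print(l,[(r['position'],round(r['score'],2)) for r in robot.pinpoint(l,c)[:2]])
save({'color':cv2.resize(np.vstack(ims),(480,600))},'a.png')
save({'color':ims[0]},'s.png');save({'color':ims[1]},'t.png')
print(robot.grasp_offset,robot.get_state())
E
```

```text
pics
scene [962.2 548.5 901.3]
bracket [([539.2, 17.2, -4.8], 0.77), ([431.6, -332.4, 141.3], 0.64)]
hook_seat [([492.4, 22.2, 206.4], 0.72)]
keeper [([432.9, -328.5, -3.4], 0.67), ([468.3, 64.2, 229.3], 0.59)]
bolt_paddle [([431.5, -331.8, 139.5], 0.7), ([596.1, 43.7, 266.0], 0.58)]
unit [([432.7, -327.2, -2.5], 0.86)]
unit_grip []
defib [([445.7, 343.0, 0.9], 0.61)]
bottle [([428.9, 155.2, -1.6], 0.8)]
jar [([392.5, -93.8, 0.6], 0.85), ([441.6, 13.7, -0.1], 0.2)]
bowl [([440.4, 11.9, -2.7], 0.73)]
top [ 443.3   22.3 1369.3]
bracket [([537.3, 13.8, -0.3], 0.94)]
hook_seat [([493.3, 20.6, 211.8], 0.92), ([595.0, 41.8, 271.8], 0.51)]
keeper [([468.9, 61.7, 227.0], 0.69)]
bolt_paddle [([599.2, 39.7, 270.5], 0.59)]
unit [([437.1, -327.5, 3.0], 0.56)]
unit_grip [([428.9, -325.1, 140.8], 0.85)]
defib [([445.3, 338.7, -2.5], 0.96), ([390.3, -88.9, 1.7], 0.62)]
bottle [([426.2, 155.7, 5.8], 0.9)]
jar [([388.6, -88.6, 1.3], 0.9)]
bowl [([444.2, 15.7, -3.1], 0.97)]
18.8 {'time': 1.1, 'joints': array([ 1.1,  0.3,  1.5,  0. ,  1.3, -0.1]), 'qvel': array([-0.,  0.,  0., -0.,  0., -0.]), 'effort': array([  0. , -53.2, -35.3,   0.1,   0. ,   0. ]), 'ee_pos': array([194.2, 514.6, 205.4]), 'tcp_rot': array([-0.6, -3.1,  0. ]), 'force': array([-0.2, -0.8, -0. ]), 'ft_torque': array([0., 0., 0.]), 'grasp_force': 0.0, 'gripper_width': 94.13900777381092}
```

View pics/s.png

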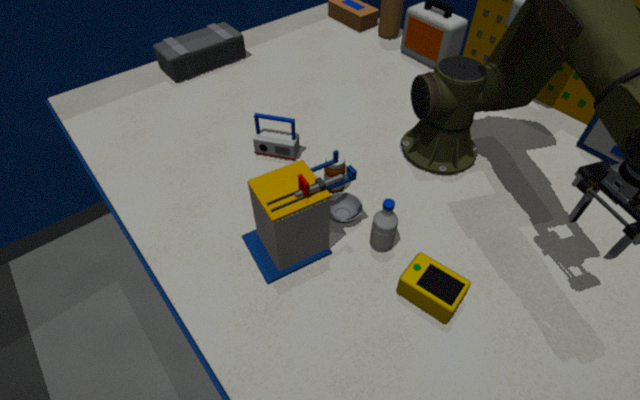

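View pics/t.png

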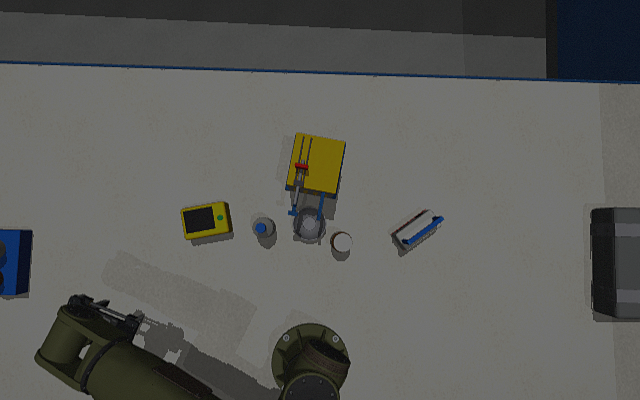

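Scene view: bracket at about (290,215), its bolt partly out with the paddle at (303,185); unit at (276,140), bowl at (343,208), bottle at (384,228). In the top view the bracket is rotated by about -10° with its plate corners at (297,133) and (338,197). The unit handle runs from (405,243) to (440,217). Next I'll measure these precisely.

```bash
cat >> h.py <<'E'
def back(c,uv,z):
    d=c['R'].T@np.linalg.solve(c['K'],[uv[0],uv[1],1.]); o=-c['R'].T@c['t']
    return o+d*(z-o[2])/d[2]
def hsv(c): return cv2.cvtColor(c['color'],cv2.COLOR_RGB2HSV)
def rect(c,m,z):
    v,u=np.nonzero(m); P=np.array([back(c,p,z)[:2] for p in zip(u,v)],np.float32)
    (cx,cy),(w,h),a=cv2.minAreaRect(P)
    return P,(cx,cy),(w,h),a
E
python3 - <<'E'
from h import *
np.set_printoptions(precision=1,suppress=True)
c=robot.capture('top'); H=hsv(c); V,U=np.mgrid[:400,:640]
box=lambda a,b,d,e:(U>a)&(U<b)&(V>d)&(V<e)
yel=(abs(H[...,0].astype(int)-25)<8)&(H[...,1]>150)&(H[...,2]>90)&box(275,355,120,205)
blu=(abs(H[...,0].astype(int)-110)<15)&(H[...,1]>120)&box(380,460,200,255)
red=((H[...,0]<8)|(H[...,0]>172))&(H[...,1]>150)&(H[...,2]>70)&box(285,330,150,185)
arms=(abs(H[...,0].astype(int)-110)<15)&(H[...,1]>120)&box(280,335,190,222)
for n,m,z in [('yel',yel,220),('handle',blu,145),('red',red,270),('arms',arms,225)]:
    P,ce,wh,a=rect(c,m,z); 
    w,v=np.linalg.eigh(np.cov(P.T)); print(n,m.sum(),'mean',P.mean(0),'rect',ce,wh,a,'pca',np.degrees(np.arctan2(*v[::-1,1])),w**.5)
s=robot.capture('scene'); H=hsv(s)
m=robot.cut_out('unit',s)[0]['mask']; v,u=np.nonzero(m); print('unit box scene',u.min(),u.max(),v.min(),v.max())
t=np.hstack([cv2.resize(c['color'][120:230,275:355],(400,550),interpolation=2),cv2.resize(c['color'][195:260,385:455],(400,371),interpolation=2).repeat(1,0) if 0 else cv2.copyMakeBorder(cv2.resize(s['color'][100:160,240:310],(400,343),interpolation=2),0,207,0,0,0)])
save({'color':t},'c.png')
E
```

```text
yel 2212 mean [614.8  -5.9] rect (613.1910400390625, 0.490570068359375) (137.9794158935547, 147.3859405517578) 80.83190155029297 pca -164.75039428948904 [39.1 43.4]
handle 242 mean [ 432.1 -326.1] rect (445.6050720214844, -313.49725341796875) (54.165977478027344, 139.34864807128906) 37.0410041809082 pca 127.03256350690805 [ 6.  41.1]
red 49 mean [597.   39.7] rect (597.0852661132812, 39.72357940673828) (33.95521545410156, 9.468476295471191) 80.28359985351562 pca 79.25401384728714 [ 2.9 10.2]
arms 177 mean [487.8  10. ] rect (495.93243408203125, 9.696556091308594) (119.14009094238281, 78.46292877197266) 82.0836181640625 pca 110.08596093720891 [17.1 41. ]
unit box scene 253 298 113 159
```

View pics/c.png

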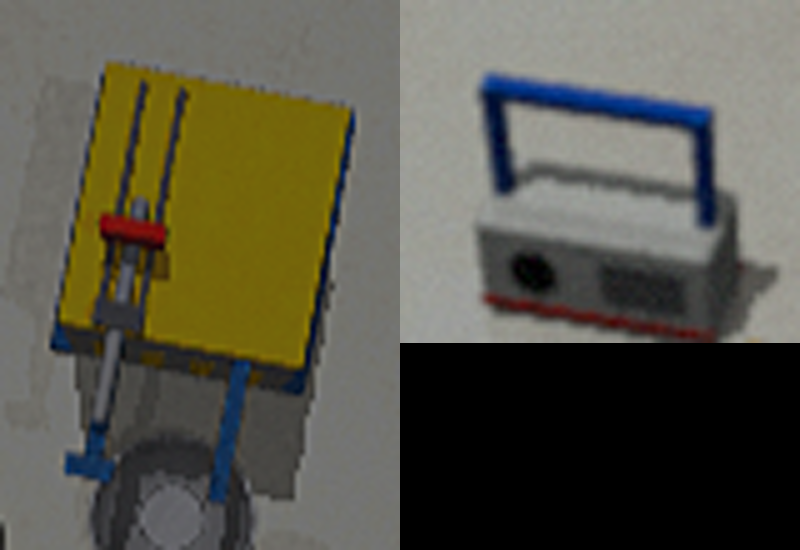

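The crop shows the bolt rod reaching well across the mouth on the left (+y) arm. The red paddle is at (132,230) in the crop, and the unit stands upright with its handle free.

Estimates:
- **Bracket:** origin about (538.3, 14), yaw about -9.4°.
- **Bolt:** joint about 0.051, so I push it back first.
- **Handle:** centre about (432, -326), bar direction 127°.

```bash
cat >> h.py <<'E'
from scipy.spatial.transform import Rotation as Ro
O=np.array([538.3,14.0]); YAW=-9.4
def br(x,y): return O+Ro.from_euler('z',YAW,degrees=True).as_matrix()[:2,:2]@[x,y]
def st():
    s=robot.get_state(); M=Ro.from_rotvec(s['tcp_rot']).as_matrix()
    print('t',round(s['time'],2),'tcp',s['ee_pos'].round(1),'psi',round(np.degrees(np.arctan2(M[1,1],M[0,1]))%180,2),'zdir',M[:,2].round(3),'F',np.round(s['force'],1),'w',round(s['gripper_width'],1),'gf',round(s['grasp_force'],1),'q',s['joints'].round(2)); return s
def to(x,y,z,psi=None):
    s=st(); print('units to go',((np.array([x,y,z])-s['ee_pos'])/40).round(2))
E
python3 -c "
from h import *
to(*br(25,36),290)"
python3 -m pendant '[{"dz":1},{"dx":1,"dy":-1.2,"dz":2.1,"rz":0.6},{"dx":9.37,"dy":-11.73,"dz":2.1,"rz":1.2},{"dx":9.37,"dy":-11.73,"dz":2.1,"rz":1.2},{"dx":9.37,"dy":-11.73,"dz":2.1,"rz":1.2},{"dx":9.37,"dy":-11.73,"dz":2.1,"rz":1.2},{"dx":9.37,"dy":-11.73,"dz":2.1,"rz":1.2},{"dx":9.37,"dy":-11.73,"dz":2.1,"rz":1.2},{"dx":9.37,"dy":-11.73,"dz":2.1,"rz":1.2},{"dx":9.37,"dy":-11.73,"dz":2.1,"rz":1.2},{"dx":9.37,"dy":-11.73,"dz":2.1,"rz":1.2},{"dx":9.37,"dy":-11.73,"dz":2.1,"rz":1.2}]' 1 20
python3 -c "
from h import *
to(*br(25,36),247)"
```

```text
t 1.25 tcp [194.1 514.6 205.4] psi 69.33 zdir [ 0. -0. -1.] F [ 0.  -0.1  0.3] w 93.8 gf 0.0 q [ 1.14  0.3   1.52 -0.    1.32 -0.07]
units to go [  9.37 -11.73   2.11]
t 1.25 tcp [194.1 514.6 205.4] psi 69.33 zdir [ 0. -0. -1.] F [ 0.  -0.1  0.3] w 93.8 gf 0.0 q [ 1.14  0.3   1.52 -0.    1.32 -0.07]
units to go [  9.37 -11.73   1.04]$[0]: bad value
```

```bash
python3 -m pendant '[{"dx":0.0,"dy":0.0,"dz":1.0,"rx":0.0,"ry":0.0,"rz":0.0},{"dx":1.0,"dy":-1.2,"dz":2.1,"rx":0.0,"ry":0.0,"rz":0.6},{"dx":9.37,"dy":-11.73,"dz":2.1,"rx":0.0,"ry":0.0,"rz":1.13},{"dx":9.37,"dy":-11.73,"dz":2.1,"rx":0.0,"ry":0.0,"rz":1.13},{"dx":9.37,"dy":-11.73,"dz":2.1,"rx":0.0,"ry":0.0,"rz":1.13},{"dx":9.37,"dy":-11.73,"dz":2.1,"rx":0.0,"ry":0.0,"rz":1.13},{"dx":9.37,"dy":-11.73,"dz":2.1,"rx":0.0,"ry":0.0,"rz":1.13},{"dx":9.37,"dy":-11.73,"dz":2.1,"rx":0.0,"ry":0.0,"rz":1.13},{"dx":9.37,"dy":-11.73,"dz":2.1,"rx":0.0,"ry":0.0,"rz":1.13},{"dx":9.37,"dy":-11.73,"dz":2.1,"rx":0.0,"ry":0.0,"rz":1.13},{"dx":9.37,"dy":-11.73,"dz":2.1,"rx":0.0,"ry":0.0,"rz":1.13},{"dx":9.37,"dy":-11.73,"dz":2.1,"rx":0.0,"ry":0.0,"rz":1.13}]' 1 20
python3 -c "
from h import *
to(*br(25,36),247)"
```

```text
time: 2.75
ee_pos: [570.0, 42.9, 288.5]
tcp_rot: [-0.262, -3.129, 0.001]
force: [-0.4, -0.6, -0.4]
gripper_width: 0.5
grasp_force: 0.0
t 2.75 tcp [570.   42.9 288.5] psi 80.43 zdir [-0.001 -0.    -1.   ] F [-0.4 -0.6 -0.4] w 0.5 gf 0.0 q [ 0.01  0.3   1.33 -0.    1.51 -1.39]
units to go [-0.03  0.06 -1.04]
```

```bash
python3 -m pendant '[{"dx":0.0,"dy":0.0,"dz":-0.5,"rx":0.0,"ry":0.0,"rz":0.0},{"dx":0.0,"dy":0.0,"dz":-1.05,"rx":0.0,"ry":0.0,"rz":0.0},{"dx":0.0,"dy":0.0,"dz":-1.05,"rx":0.0,"ry":0.0,"rz":0.0},{"dx":0.25,"dy":-0.04,"dz":-1.05,"rx":0.0,"ry":0.0,"rz":0.0},{"dx":0.5,"dy":-0.08,"dz":-1.05,"rx":0.0,"ry":0.0,"rz":0.0},{"dx":0.75,"dy":-0.12,"dz":-1.05,"rx":0.0,"ry":0.0,"rz":0.0},{"dx":1.0,"dy":-0.16,"dz":-1.05,"rx":0.0,"ry":0.0,"rz":0.0},{"dx":1.2,"dy":-0.2,"dz":-1.05,"rx":0.0,"ry":0.0,"rz":0.0},{"dx":1.4,"dy":-0.23,"dz":-1.05,"rx":0.0,"ry":0.0,"rz":0.0},{"dx":1.5,"dy":-0.25,"dz":-1.05,"rx":0.0,"ry":0.0,"rz":0.0}]'
python3 - <<'E'
from h import *
st()
c=robot.capture('scene')
for l in ['bolt_paddle']: print(l,[(np.round(r['position'],1),round(r['score'],2)) for r in robot.pinpoint(l,c)[:3]])
save({'color':cv2.resize(c['color'][110:260,220:400],(720,600),interpolation=2)},'d.png')
E
```

```text
time: 4.0
ee_pos: [629.4, 35.4, 247.3]
tcp_rot: [-0.257, -3.131, -0.0]
force: [-2.5, 2.4, 1.3]
gripper_width: 0.1
grasp_force: 1.3
t 4.0 tcp [629.4  35.4 247.3] psi 80.63 zdir [-0.  0. -1.] F [-2.5  2.4  1.3] w 0.1 gf 1.3 q [-0.    0.46  1.21  0.    1.47 -1.41]
bolt_paddle [(array([645.9,  34.1, 264.1]), 0.88)]
```

View pics/d.png

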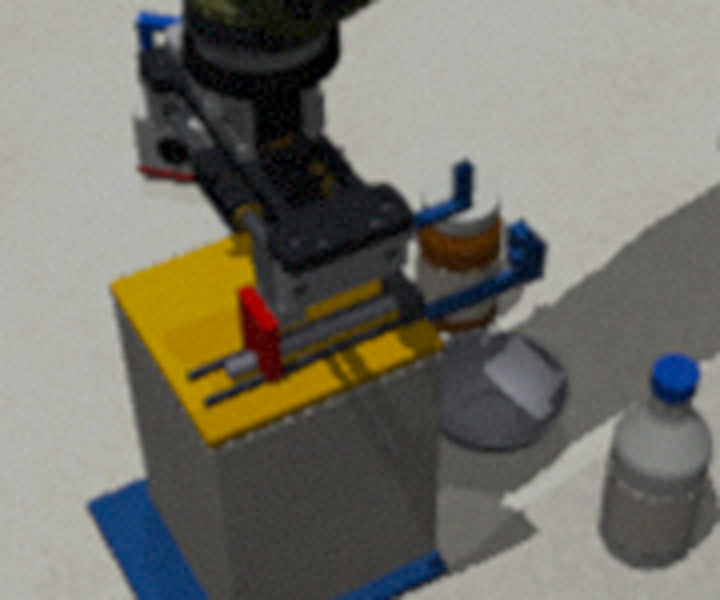

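The bolt is now drawn back: the rod no longer sticks out past the arch at (410,300) in the crop, and the paddle at (260,330) is at about joint 0. Now to a pose above the unit.

```bash
python3 -m pendant '[{"dx":-0.2,"dy":0.0,"dz":0.0,"rx":0.0,"ry":0.0,"rz":0.0},{"dx":-0.2,"dy":0.0,"dz":1.2,"rx":0.0,"ry":0.0,"rz":0.0},{"dx":-1.0,"dy":-1.0,"dz":1.5,"rx":0.0,"ry":0.0,"rz":0.0},{"dx":-4.95,"dy":-9.03,"dz":1.5,"rx":0.0,"ry":0.0,"rz":-4.36},{"dx":-4.95,"dy":-9.03,"dz":1.5,"rx":0.0,"ry":0.0,"rz":-4.36},{"dx":-4.95,"dy":-9.03,"dz":1.5,"rx":0.0,"ry":0.0,"rz":-4.36},{"dx":-4.95,"dy":-9.03,"dz":1.5,"rx":0.0,"ry":0.0,"rz":-4.36},{"dx":-4.95,"dy":-9.03,"dz":1.5,"rx":0.0,"ry":0.0,"rz":-4.36},{"dx":-4.95,"dy":-9.03,"dz":1.5,"rx":0.0,"ry":0.0,"rz":-4.36},{"dx":-4.95,"dy":-9.03,"dz":0.0,"rx":0.0,"ry":0.0,"rz":-4.36},{"dx":-4.95,"dy":-9.03,"dz":-0.4,"rx":0.0,"ry":0.0,"rz":-4.36},{"dx":-4.95,"dy":-9.03,"dz":-0.4,"rx":0.0,"ry":0.0,"rz":-4.36}]' -1
python3 - <<'E'
from h import *
c=robot.capture('wrist'); st()
for l in ['unit_grip','unit']: print(l,[(np.round(r['position'],1),round(r['score'],2)) for r in robot.pinpoint(l,c)[:2]])
H=hsv(c); m=((abs(H[...,0].astype(int)-110)<15)&(H[...,1]>120)).astype(np.uint8)
n,L,S,C=cv2.connectedComponentsWithStats(m); print(S[1:][S[1:,4]>100])
P,ce,wh,a=rect(c,m>0,145); w,v=np.linalg.eigh(np.cov(P.T)); print(ce,wh,a,P.mean(0),np.degrees(np.arctan2(*v[::-1,1])))
save(c,'e.png')
E
```

```text
time: 5.6
ee_pos: [431.0, -325.3, 231.9]
tcp_rot: [-1.4, -2.812, -0.0]
force: [-0.5, -0.1, 0.4]
gripper_width: 94.0
grasp_force: 0.0
t 5.65 tcp [ 431.5 -325.6  233. ] psi 37.08 zdir [ 0.001 -0.001 -1.   ] F [-0.2  0.5  0.4] w 94.2 gf 0.0 q [-0.71  0.26  1.51 -0.    1.37 -1.36]
unit_grip []
unit [(array([ 427.9, -325.3,    3.3]), 0.91)]
[[ 545   21   95  143 2991]
 [ 315  122   18  163 2760]]
(442.5705871582031, -348.85693359375) (580.4617919921875, 314.370849609375) 37.07966995239258 [ 486.0713 -269.513 ] 59.06444586659404
```

View pics/e.png

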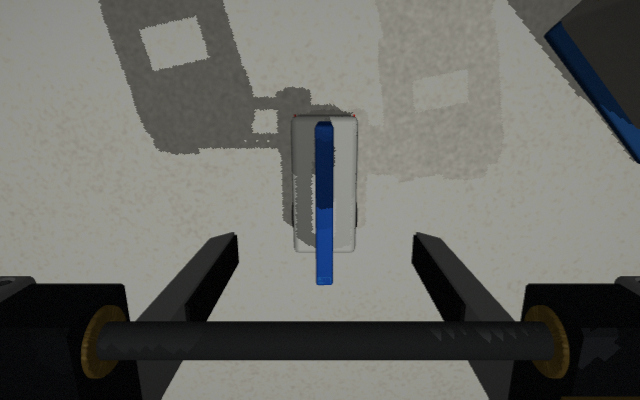

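The wrist view shows the handle bar upright and aligned, at columns 315–333 and rows 122–285, midway between the fingers. The near end shows its end face at about row 278. I'll work out its ends.

Run:
```python
from h import *
c=robot.capture('wrist'); 
H=hsv(c); m=(abs(H[...,0].astype(int)-110)<15)&(H[...,1]>120); m[:,:300]=0;m[:,345:]=0
v,u=np.nonzero(m)
for r in (130,200,270): print(r,u[v==r].min(),u[v==r].max(), back(c,((u[v==r].min()+u[v==r].max())/2,r),145).round(1))
print(c['color'][272:288,324].tolist())
for r in (v.min(),276,280,v.max()): print(r,back(c,(324,r),145).round(1),back(c,(324,r),135).round(1))
print(-c['R'].T@c['t'],c['R'][2])
```

```text
130 315 332 [ 396.9 -280.1  145. ]
200 316 331 [ 429.3 -323.1  145. ]
270 316 331 [ 465.3 -370.8  145. ]
[[21, 60, 133], [19, 60, 133], [20, 59, 133], [24, 62, 135], [21, 61, 133], [19, 60, 133], [19, 60, 132], [20, 60, 132], [19, 59, 131], [17, 58, 132], [48, 74, 121], [148, 149, 144], [153, 154, 146], [153, 154, 147], [154, 154, 146], [153, 154, 147]]
120 [ 392.8 -274.1  145. ] [ 393.  -274.4  135. ]
276 [ 468.9 -374.9  145. ] [ 471.9 -378.9  135. ]
280 [ 471.1 -377.8  145. ] [ 474.2 -382.   135. ]
282 [ 472.2 -379.3  145. ] [ 475.4 -383.5  135. ]
[ 387.22921818 -265.795411    414.45485347] [ 0.15485434 -0.20465841 -0.96650663]
```

```bash
python3 -m pendant '[{"dx":0.01,"dy":-0.01,"dz":-1.2,"rx":0.0,"ry":0.0,"rz":0.0},{"dx":0.01,"dy":-0.01,"dz":-2.2,"rx":0.0,"ry":0.0,"rz":0.0},{"dx":0.01,"dy":-0.01,"dz":-2.78,"rx":0.0,"ry":0.0,"rz":0.0},{"dx":0.01,"dy":-0.01,"dz":-2.78,"rx":0.0,"ry":0.0,"rz":0.0},{"dx":0.01,"dy":-0.01,"dz":-2.78,"rx":0.0,"ry":0.0,"rz":0.0}]' -1
python3 -m pendant '[{"dx":0.0,"dy":0.0,"dz":0.0,"rx":0.0,"ry":0.0,"rz":0.0},{"dx":0.0,"dy":0.0,"dz":0.0,"rx":0.0,"ry":0.0,"rz":0.0},{"dx":0.0,"dy":0.0,"dz":0.0,"rx":0.0,"ry":0.0,"rz":0.0},{"dx":0.0,"dy":0.0,"dz":0.0,"rx":0.0,"ry":0.0,"rz":0.0},{"dx":0.0,"dy":0.0,"dz":0.0,"rx":0.0,"ry":0.0,"rz":0.0},{"dx":0.0,"dy":0.0,"dz":0.0,"rx":0.0,"ry":0.0,"rz":0.0}]' 1 45
python3 -c "
from h import *
st(); print(br(-145,0),br(-46,0))"
```

```text
time: 6.42
ee_pos: [432.1, -326.6, 121.9]
tcp_rot: [1.4, 2.81, -0.001]
force: [0.3, 0.5, 0.3]
gripper_width: 93.8
grasp_force: 0.0
time: 7.18
ee_pos: [431.3, -326.2, 120.2]
tcp_rot: [-1.401, -2.812, -0.0]
force: [-0.1, -0.5, 0.8]
gripper_width: 37.2
grasp_force: 0.0
t 7.17 tcp [ 431.3 -326.2  120.2] psi 37.03 zdir [-0.  0. -1.] F [-0.1 -0.5  0.8] w 37.2 gf 0.0 q [-0.72  0.37  1.64 -0.    1.13 -1.36]
[395.24703657  37.68226453] [492.91768057  21.51299426]
```

```bash
python3 -m pendant '[{"dx":0.0,"dy":0.0,"dz":0.0,"rx":0.0,"ry":0.0,"rz":0.0},{"dx":0.0,"dy":0.0,"dz":0.0,"rx":0.0,"ry":0.0,"rz":0.0},{"dx":0.0,"dy":0.0,"dz":0.0,"rx":0.0,"ry":0.0,"rz":0.0},{"dx":0.0,"dy":0.0,"dz":0.0,"rx":0.0,"ry":0.0,"rz":0.0},{"dx":0.0,"dy":0.0,"dz":0.3,"rx":0.0,"ry":0.0,"rz":0.0},{"dx":0.0,"dy":0.0,"dz":0.9,"rx":0.0,"ry":0.0,"rz":0.0},{"dx":0.0,"dy":0.0,"dz":1.6,"rx":0.0,"ry":0.0,"rz":0.0},{"dx":0.0,"dy":0.0,"dz":2.3,"rx":0.0,"ry":0.0,"rz":0.0},{"dx":0.0,"dy":0.0,"dz":3.0,"rx":0.0,"ry":0.0,"rz":0.0},{"dx":0.0,"dy":0.0,"dz":3.6,"rx":0.0,"ry":0.0,"rz":0.0},{"dx":0.0,"dy":0.0,"dz":3.9,"rx":0.0,"ry":0.0,"rz":0.0},{"dx":0.0,"dy":0.0,"dz":3.9,"rx":0.0,"ry":0.0,"rz":0.0}]' 1 45
python3 -m pendant '[{"dx":-0.2,"dy":0.4,"dz":0.0,"rx":0.0,"ry":0.0,"rz":-0.3},{"dx":-0.5,"dy":1.2,"dz":0.0,"rx":0.0,"ry":0.0,"rz":-0.9},{"dx":-0.9,"dy":2.1,"dz":0.0,"rx":0.0,"ry":0.0,"rz":-1.5},{"dx":-1.1,"dy":3.1,"dz":0.0,"rx":0.0,"ry":0.0,"rz":-2.1},{"dx":-1.2,"dy":4.1,"dz":0.0,"rx":0.0,"ry":0.0,"rz":-2.7},{"dx":-1.2,"dy":5.1,"dz":0.0,"rx":0.0,"ry":0.0,"rz":-3.3},{"dx":-1.2,"dy":6.1,"dz":0.0,"rx":0.0,"ry":0.0,"rz":-3.9},{"dx":-1.1,"dy":7.1,"dz":0.0,"rx":0.0,"ry":0.0,"rz":-4.4},{"dx":-1.0,"dy":8.0,"dz":0.0,"rx":0.0,"ry":0.0,"rz":-4.64},{"dx":-0.9,"dy":8.8,"dz":0.0,"rx":0.0,"ry":0.0,"rz":-4.64},{"dx":-0.9,"dy":9.1,"dz":0.0,"rx":0.0,"ry":0.0,"rz":-4.64},{"dx":-0.9,"dy":9.1,"dz":0.0,"rx":0.0,"ry":0.0,"rz":-4.64}]'
python3 - <<'E'
from h import *
st()
a=robot.capture('scene'); b=robot.capture('top'); w=robot.capture('wrist')
for n,c in [('s',a),('t',b),('w',w)]:
  for l in ['unit','unit_grip','bracket','hook_seat','keeper']: print(n,l,[(np.round(r['position'],1),round(r['score'],2)) for r in robot.pinpoint(l,c)[:1]])
t=np.hstack([cv2.resize(a['color'][100:250,240:440],(800,600))[:,100:500],cv2.resize(w['color'],(400,250))[:250] if 0 else cv2.copyMakeBorder(cv2.resize(w['color'],(400,250)),0,350,0,0,0)])
save({'color':t},'f.png')
E
```

```text
time: 8.68
ee_pos: [431.4, -326.2, 276.4]
tcp_rot: [1.401, 2.812, -0.0]
force: [-0.5, -0.7, -7.6]
gripper_width: 13.5
grasp_force: 45.0
time: 10.18
ee_pos: [395.1, 37.9, 275.7]
tcp_rot: [-2.394, -2.034, 0.001]
force: [-0.4, -0.5, -6.7]
gripper_width: 13.3
grasp_force: 45.0
t 10.18 tcp [395.1  37.9 275.7] psi 170.7 zdir [-0.001 -0.    -1.   ] F [-0.4 -0.5 -6.7] w 13.3 gf 45.0 q [ 0.   -0.1   1.8  -0.    1.45  0.17]
s unit []
s unit_grip [(array([395.9,  31.9, 298.8]), 0.94)]
s bracket [(array([537.1,  14.3,  -4.9]), 0.83)]
s hook_seat [(array([497.2,  24.9, 205.3]), 0.85)]
s keeper [(array([467.1,  64.8, 225.8]), 0.7)]
t unit []
t unit_grip [(array([388.1, -87.3,   0.8]), 0.18)]
t bracket [(array([5.392e+02, 1.270e+01, 1.000e-01]), 0.96)]
t hook_seat [(array([493.7,  17.9, 208.3]), 0.91)]
t keeper [(array([470.2,  60.1, 229.3]), 0.73)]
w unit [(array([391.2,  35.9, 164.6]), 0.9)]
w unit_grip [(array([397.2,  33.4, 294.6]), 0.63)]
w bracket [(array([537.7,  12.6,   2.8]), 0.73)]
w hook_seat [(array([494.9,  21.7, 208.5]), 0.64)]
w keeper [(array([468.2,  62.2, 227.5]), 0.56)]
```

View pics/f.png

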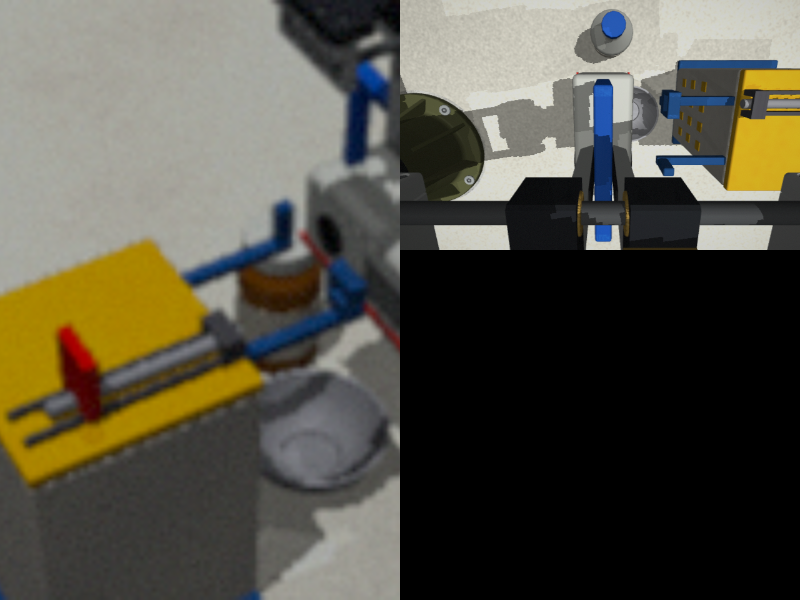

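Scene crop: the unit is held upright in front of the hook and the mouth is clear. In the wrist inset, the bar is at (603,80–240) and the hook tips are at (672,103) and (665,165). I'll overlay the predicted geometry on the wrist view to check the bracket pose.

Run:
```python
from h import *
c=robot.capture('wrist'); s=robot.get_state()
k=4; u0,v0,u1,v1=300,100,500,250
im=cv2.resize(c['color'][v0:v1,u0:u1],None,fx=k,fy=k,interpolation=cv2.INTER_CUBIC)
def poly(P,col):
    q=np.array([(proj(c,p)-[u0,v0]+.5)*k for p in P]); cv2.polylines(im,[q.round().astype(np.int32)],True,col,1)
def top(x0,x1,y0,y1,z): return [[*br(x,y),z] for x,y in((x0,y0),(x1,y0),(x1,y1),(x0,y1))]
poly(top(-82,-70,23,49,239),(255,0,0)); poly(top(-82,-70,-41,-31,239),(255,0,0))
poly(top(-70,0,-41,-31,210),(0,255,0)); poly(top(-70,0,31,41,210),(0,255,0)); poly(top(0,150,-70,70,220),(255,0,255))
b=s['ee_pos'][:2]; R=Ro.from_euler('z',YAW,degrees=True).as_matrix()[:2,:2]; z=s['ee_pos'][2]+18.8+5
poly([[*(b+R@np.array(p)),z] for p in((-7,-65),(7,-65),(7,65),(-7,65))],(255,255,0))
save({'color':im},'g.png')
```

```text
(no output)
```

View pics/g.png

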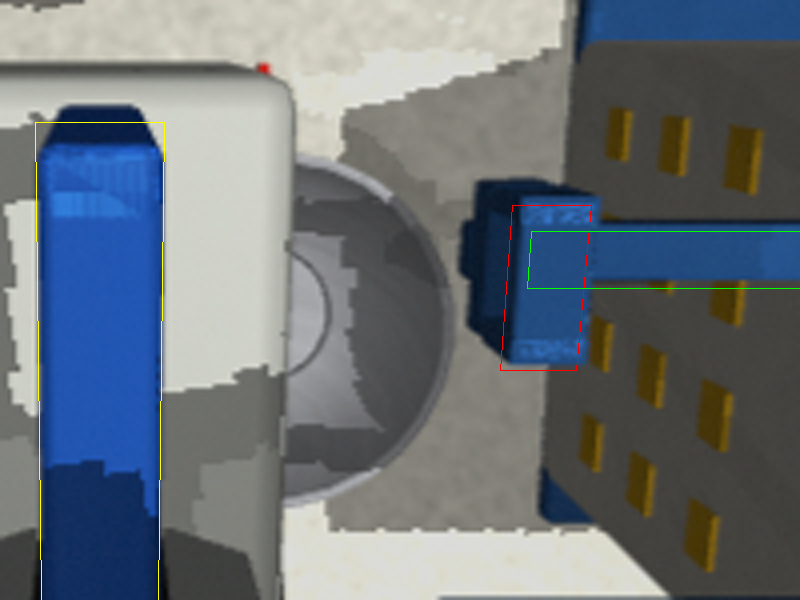

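The tip matches the predicted position to about 1 mm, sitting slightly toward +y. The bar end shows that the unit was gripped about 3 mm off centre, so it lies toward -y. I'll shift the tool +4.5 mm in bracket y, lower to window height, then slide in.

```bash
python3 -m pendant '[{"dx":0.04,"dy":0.1,"dz":0.0,"rx":0.0,"ry":0.0,"rz":0.0},{"dx":0.04,"dy":0.1,"dz":-0.3,"rx":0.0,"ry":0.0,"rz":0.0},{"dx":0.04,"dy":0.1,"dz":-0.7,"rx":0.0,"ry":0.0,"rz":0.0},{"dx":0.04,"dy":0.1,"dz":-0.94,"rx":0.0,"ry":0.0,"rz":0.0},{"dx":0.04,"dy":0.1,"dz":-0.94,"rx":0.0,"ry":0.0,"rz":0.0},{"dx":0.34,"dy":0.05,"dz":-0.94,"rx":0.0,"ry":0.0,"rz":0.0},{"dx":0.74,"dy":-0.01,"dz":-0.94,"rx":0.0,"ry":0.0,"rz":0.0},{"dx":1.04,"dy":-0.06,"dz":-0.94,"rx":0.0,"ry":0.0,"rz":0.0},{"dx":1.24,"dy":-0.1,"dz":-0.94,"rx":0.0,"ry":0.0,"rz":0.0},{"dx":1.24,"dy":-0.1,"dz":-0.94,"rx":0.0,"ry":0.0,"rz":0.0}]'
python3 - <<'E'
from h import *
to(*br(-45,4.5),238.2)
c=robot.capture('wrist')
save({'color':cv2.resize(c['color'][60:400,250:550],(530,600),interpolation=2)},'i.png')
E
```

```text
time: 12.38
ee_pos: [445.3, 33.7, 238.5]
tcp_rot: [-2.395, -2.032, 0.0]
force: [-1.2, 0.2, -7.9]
gripper_width: 13.3
grasp_force: 45.0
t 12.38 tcp [445.3  33.7 238.5] psi 170.61 zdir [-0.  0. -1.] F [-1.2  0.2 -7.9] w 13.3 gf 45.0 q [-0.01  0.04  1.75  0.    1.36  0.16]
units to go [ 1.23 -0.2  -0.01]
```

View pics/i.png

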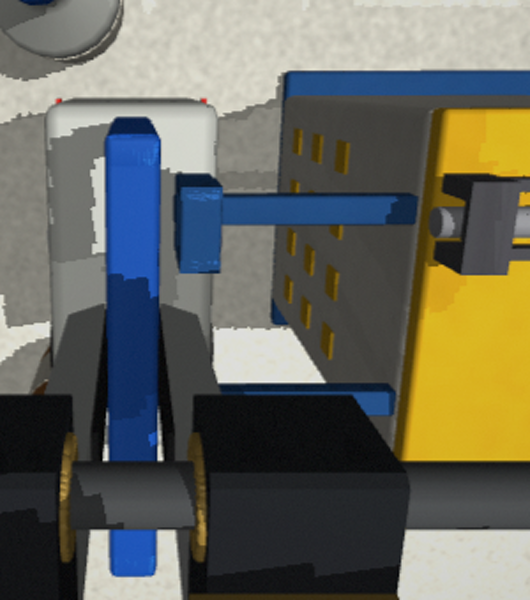

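The wrist crop shows the bar's far end at (133,137), just in front of the wide tip, whose top spans rows 187–272. The narrow arm is at row 400. I'll check the lateral clearance numerically.

Run:
```python
from h import *
c=robot.capture('wrist'); k=600/340
R=Ro.from_euler('z',YAW,degrees=True).as_matrix()[:2,:2]
f=lambda u,v,z: (R.T@(back(c,(250+u/k-.5,60+v/k-.5),z)[:2]-O)).round(1)
print('far end top',f(133,137,263),'near end',f(133,576,263),f(133,576,253))
print('tip outer',f(200,187,239),'tip inner',f(200,270,239),'arm+',f(320,194,210),f(320,224,210),'arm-',f(320,385,210),f(320,415,210))
```

```text
far end top [-95.2  66.2] near end [-95.1 -63.3] [-95.1 -72.4]
tip outer [-75.8  50. ] tip inner [-75.1  24.9] arm+ [-32.2  43. ] [-31.4  32.6] arm- [-26.8 -27.6] [-25.9 -39.8]
```

Bar centre y is about 1.3 mm and hook centre about 1.5 mm, so they are aligned. Sliding in and lowering.

```bash
python3 -m pendant '[{"dx":0.3,"dy":-0.05,"dz":0.0,"rx":0.0,"ry":0.0,"rz":0.0},{"dx":0.6,"dy":-0.1,"dz":0.0,"rx":0.0,"ry":0.0,"rz":0.0},{"dx":0.9,"dy":-0.15,"dz":0.0,"rx":0.0,"ry":0.0,"rz":0.0},{"dx":1.15,"dy":-0.19,"dz":0.0,"rx":0.0,"ry":0.0,"rz":0.0},{"dx":1.22,"dy":-0.2,"dz":0.0,"rx":0.0,"ry":0.0,"rz":0.0},{"dx":1.22,"dy":-0.2,"dz":-0.3,"rx":0.0,"ry":0.0,"rz":0.0},{"dx":1.22,"dy":-0.2,"dz":-0.6,"rx":0.0,"ry":0.0,"rz":0.0},{"dx":1.22,"dy":-0.2,"dz":-0.85,"rx":0.0,"ry":0.0,"rz":0.0},{"dx":1.22,"dy":-0.2,"dz":-0.98,"rx":0.0,"ry":0.0,"rz":0.0},{"dx":1.22,"dy":-0.2,"dz":-1.02,"rx":0.0,"ry":0.0,"rz":0.0},{"dx":1.22,"dy":-0.2,"dz":-1.05,"rx":0.0,"ry":0.0,"rz":0.0},{"dx":1.22,"dy":-0.2,"dz":-1.05,"rx":0.0,"ry":0.0,"rz":0.0}]'
python3 - <<'E'
from h import *
to(*br(-45,4.5),195.2)
a=robot.capture('scene')
save({'color':cv2.resize(a['color'][120:240,230:390],(800,600),interpolation=2)},'j.png')
E
```

```text
time: 13.98
ee_pos: [493.8, 25.8, 196.9]
tcp_rot: [2.395, 2.032, 0.0]
force: [0.9, -0.1, -7.0]
gripper_width: 13.7
grasp_force: 45.0
t 13.97 tcp [493.8  25.8 196.9] psi 170.63 zdir [ 0. -0. -1.] F [ 0.9 -0.1 -7. ] w 13.7 gf 45.0 q [-0.02  0.18  1.69  0.    1.27  0.14]
units to go [ 0.02  0.   -0.04]
```

View pics/j.png

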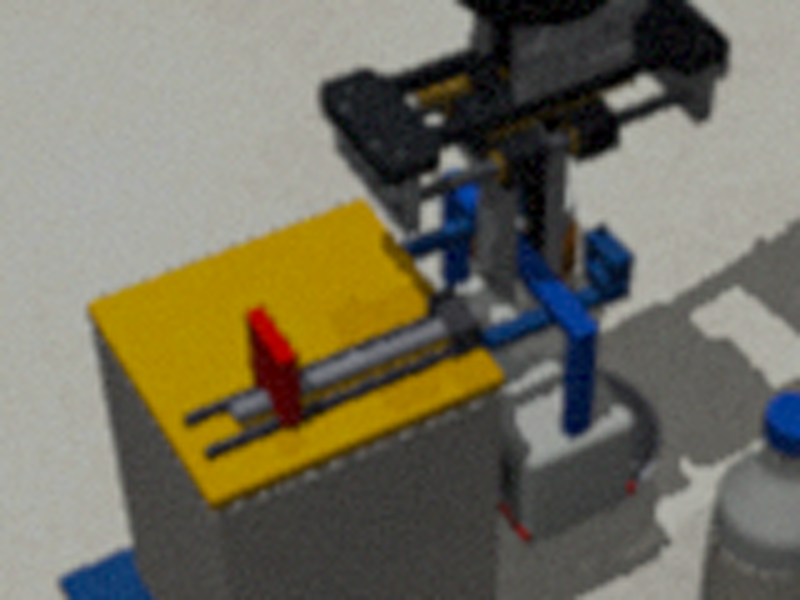

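The bar now sits behind both upturned tips, over the arms: its near end is at (580,310) and the wide tip at (608,262). The arm still carries the full weight, so I lower until contact.

```bash
python3 -m pendant '[{"dx":0.0,"dy":0.0,"dz":-0.02,"rx":0.0,"ry":0.0,"rz":0.0},{"dx":0.0,"dy":0.0,"dz":-0.05,"rx":0.0,"ry":0.0,"rz":0.0},{"dx":0.0,"dy":0.0,"dz":-0.05,"rx":0.0,"ry":0.0,"rz":0.0}]'
```

```text
time: 14.4
ee_pos: [493.9, 25.8, 195.2]
tcp_rot: [2.395, 2.032, 0.001]
force: [-2.8, 0.4, 1.0]
gripper_width: 13.7
grasp_force: 45.0
```

```bash
python3 -m pendant '[{"dx":0.0,"dy":0.0,"dz":-0.01,"rx":0.0,"ry":0.0,"rz":0.0},{"dx":0.0,"dy":0.0,"dz":-0.03,"rx":0.0,"ry":0.0,"rz":0.0},{"dx":0.0,"dy":0.0,"dz":-0.03,"rx":0.0,"ry":0.0,"rz":0.0}]'
```

```text
time: 14.78
ee_pos: [493.9, 25.8, 195.1]
tcp_rot: [2.395, 2.032, 0.002]
force: [-9.3, 0.7, 14.7]
gripper_width: 13.2
grasp_force: 45.0
```

```bash
python3 -m pendant '[{"dx":0.0,"dy":0.0,"dz":0.03,"rx":0.0,"ry":0.0,"rz":0.0},{"dx":0.0,"dy":0.0,"dz":0.03,"rx":0.0,"ry":0.0,"rz":0.0}]'
python3 -m pendant '[{"dx":0.0,"dy":0.0,"dz":0.0,"rx":0.0,"ry":0.0,"rz":0.0},{"dx":0.0,"dy":0.0,"dz":0.0,"rx":0.0,"ry":0.0,"rz":0.0},{"dx":0.0,"dy":0.0,"dz":0.0,"rx":0.0,"ry":0.0,"rz":0.0},{"dx":0.0,"dy":0.0,"dz":0.0,"rx":0.0,"ry":0.0,"rz":0.0}]' 0.25
python3 -m pendant '[{"dx":0.0,"dy":0.0,"dz":0.4,"rx":0.0,"ry":0.0,"rz":0.0},{"dx":0.0,"dy":0.0,"dz":1.0,"rx":0.0,"ry":0.0,"rz":0.0},{"dx":0.0,"dy":0.0,"dz":2.0,"rx":0.0,"ry":0.0,"rz":0.0},{"dx":0.0,"dy":0.0,"dz":3.0,"rx":0.0,"ry":0.0,"rz":0.0},{"dx":0.0,"dy":0.0,"dz":3.0,"rx":0.0,"ry":0.0,"rz":0.0},{"dx":0.0,"dy":0.0,"dz":3.0,"rx":0.0,"ry":0.0,"rz":0.0}]'
python3 - <<'E'
from h import *
to(*br(135,36),315)
a=robot.capture('scene');w=robot.capture('wrist')
for n,c in [('s',a),('w',w)]:
  for l in ['unit','unit_grip','bolt_paddle']: print(n,l,[(np.round(r['position'],1),round(r['score'],2)) for r in robot.pinpoint(l,c)[:1]])
save({'color':np.vstack([cv2.resize(a['color'][130:250,230:430],(500,300),interpolation=2),cv2.resize(w['color'][20:,:],(500,297),interpolation=3)])},'k.png')
E
```

```text
time: 15.02
ee_pos: [493.8, 25.8, 195.1]
tcp_rot: [2.395, 2.032, 0.001]
force: [-4.6, -0.7, 5.4]
gripper_width: 13.7
grasp_force: 45.0
time: 15.52
ee_pos: [493.8, 25.8, 194.6]
tcp_rot: [-2.396, -2.032, 0.0]
force: [0.1, -0.0, 0.2]
gripper_width: 35.1
grasp_force: 0.0
time: 16.27
ee_pos: [493.5, 25.8, 314.4]
tcp_rot: [-2.395, -2.032, 0.001]
force: [0.0, -0.2, -0.2]
gripper_width: 35.1
grasp_force: 0.0
t 16.27 tcp [493.5  25.8 314.4] psi 170.63 zdir [-0. -0. -1.] F [ 0.  -0.2 -0.2] w 35.1 gf 0.0 q [-0.02  0.11  1.5  -0.    1.53  0.14]
units to go [4.6  0.04 0.01]
s unit [(array([491. ,  24.4,  71.2]), 0.92)]
s unit_grip []
s bolt_paddle []
w unit [(array([492.1,  25.7,  78.5]), 0.69)]
w unit_grip [(array([494.3,  23. , 215.1]), 0.66)]
w bolt_paddle [(array([643.5,  31.9, 274.2]), 0.83)]
```

View pics/k.png

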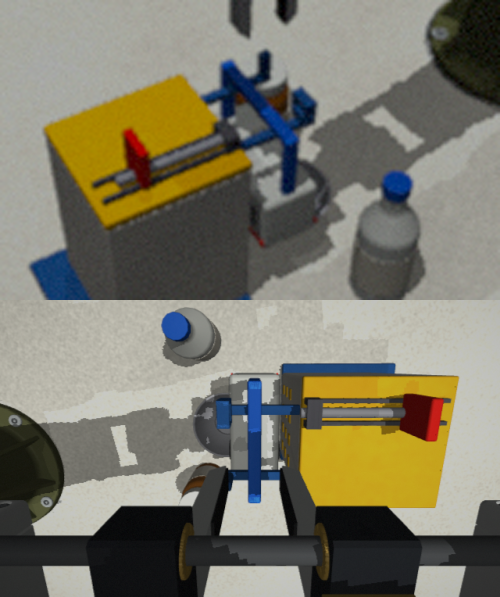

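The unit hangs upright with its bar across both arms. In the wrist inset the bar is at (255,380–500) and crosses the arms at rows 410 and 475. The bolt is still drawn back, with its paddle at (425,415). Now I go behind the paddle with the fingers shut.

```bash
python3 -m pendant '[{"dx":1.0,"dy":0.0,"dz":0.1,"rx":0.0,"ry":0.0,"rz":0.0},{"dx":2.3,"dy":0.04,"dz":0.1,"rx":0.0,"ry":0.0,"rz":0.0},{"dx":3.6,"dy":0.07,"dz":0.1,"rx":0.0,"ry":0.0,"rz":0.0},{"dx":4.6,"dy":0.07,"dz":0.1,"rx":0.0,"ry":0.0,"rz":0.0},{"dx":4.6,"dy":0.07,"dz":0.1,"rx":0.0,"ry":0.0,"rz":0.0},{"dx":4.6,"dy":0.07,"dz":-0.6,"rx":0.0,"ry":0.0,"rz":0.0},{"dx":4.6,"dy":0.07,"dz":-1.3,"rx":0.0,"ry":0.0,"rz":0.0},{"dx":4.6,"dy":0.07,"dz":-1.68,"rx":0.0,"ry":0.0,"rz":0.0},{"dx":4.6,"dy":0.07,"dz":-1.68,"rx":0.0,"ry":0.0,"rz":0.0}]' 1 20
python3 - <<'E'
from h import *
to(*br(47,37),247)
for n in ('scene','top'):
  c=robot.capture(n); print(n,[(np.round(r['position'],1),round(r['score'],2)) for r in robot.pinpoint('bolt_paddle',c)[:2]])
E
```

```text
time: 17.8
ee_pos: [677.3, 28.6, 247.3]
tcp_rot: [-2.395, -2.032, 0.001]
force: [1.0, 0.9, 0.7]
gripper_width: 0.5
grasp_force: 0.0
t 17.8 tcp [677.3  28.6 247.3] psi 170.63 zdir [-0.001 -0.    -1.   ] F [1.  0.9 0.7] w 0.5 gf 0.0 q [-0.01  0.58  1.03 -0.    1.53  0.15]
units to go [-2.16  0.36 -0.01]
scene [(array([643.9,  36.9, 263. ]), 0.87)]
top []
```

Pushing to about 6 mm short of the expected end first.

```bash
python3 -m pendant '[{"dx":-0.3,"dy":0.05,"dz":0.0,"rx":0.0,"ry":0.0,"rz":0.0},{"dx":-0.6,"dy":0.1,"dz":0.0,"rx":0.0,"ry":0.0,"rz":0.0},{"dx":-0.9,"dy":0.15,"dz":0.0,"rx":0.0,"ry":0.0,"rz":0.0},{"dx":-1.2,"dy":0.2,"dz":0.0,"rx":0.0,"ry":0.0,"rz":0.0},{"dx":-1.5,"dy":0.25,"dz":0.0,"rx":0.0,"ry":0.0,"rz":0.0},{"dx":-1.75,"dy":0.29,"dz":0.0,"rx":0.0,"ry":0.0,"rz":0.0},{"dx":-1.95,"dy":0.32,"dz":0.0,"rx":0.0,"ry":0.0,"rz":0.0},{"dx":-2.1,"dy":0.35,"dz":0.0,"rx":0.0,"ry":0.0,"rz":0.0},{"dx":-2.1,"dy":0.35,"dz":0.0,"rx":0.0,"ry":0.0,"rz":0.0}]'
python3 - <<'E'
from h import *
to(*br(42.5,37),247)
c=robot.capture('scene'); print([(np.round(r['position'],1),round(r['score'],2)) for r in robot.pinpoint('bolt_paddle',c)[:2]],br(25,36))
E
```

```text
time: 19.12
ee_pos: [593.4, 42.8, 247.7]
tcp_rot: [-2.395, -2.032, 0.0]
force: [-0.6, -0.3, 0.2]
gripper_width: 0.2
grasp_force: 0.0
t 19.12 tcp [593.4  42.8 247.7] psi 170.64 zdir [-0.  0. -1.] F [-0.6 -0.3  0.2] w 0.2 gf 0.0 q [0.01 0.37 1.32 0.   1.44 0.17]
units to go [-0.18  0.02 -0.02]
[(array([575.9,  46. , 265.5]), 0.68)] [568.84403868  45.43344876]
```

```bash
python3 -m pendant '[{"dx":-0.05,"dy":0.01,"dz":0.0,"rx":0.0,"ry":0.0,"rz":0.0},{"dx":-0.1,"dy":0.02,"dz":0.0,"rx":0.0,"ry":0.0,"rz":0.0},{"dx":-0.13,"dy":0.02,"dz":0.0,"rx":0.0,"ry":0.0,"rz":0.0},{"dx":-0.13,"dy":0.02,"dz":0.0,"rx":0.0,"ry":0.0,"rz":0.0}]'
python3 -m pendant '[{"dx":-0.03,"dy":0.0,"dz":0.0,"rx":0.0,"ry":0.0,"rz":0.0},{"dx":-0.06,"dy":0.01,"dz":0.0,"rx":0.0,"ry":0.0,"rz":0.0},{"dx":-0.06,"dy":0.01,"dz":0.0,"rx":0.0,"ry":0.0,"rz":0.0}]'
```

```text
time: 19.73
ee_pos: [588.4, 43.5, 247.4]
tcp_rot: [-2.395, -2.032, 0.0]
force: [-0.4, 0.5, -1.0]
gripper_width: 0.1
grasp_force: 0.2
time: 20.1
ee_pos: [587.0, 43.6, 247.5]
tcp_rot: [2.394, 2.031, 0.003]
force: [11.0, -0.8, -2.5]
gripper_width: 0.6
grasp_force: 5.2
```

```bash
python3 -m pendant '[{"dx":-0.03,"dy":0.0,"dz":0.0,"rx":0.0,"ry":0.0,"rz":0.0},{"dx":-0.03,"dy":0.0,"dz":0.0,"rx":0.0,"ry":0.0,"rz":0.0}]'
python3 - <<'E'
from h import *
st()
c=robot.capture('scene'); print([(np.round(r['position'],1),round(r['score'],2)) for r in robot.pinpoint('bolt_paddle',c)[:2]],br(25,36))
E
```

```text
time: 20.35
ee_pos: [586.9, 43.6, 247.6]
tcp_rot: [2.393, 2.03, 0.007]
force: [20.5, 0.8, -6.0]
gripper_width: 0.4
grasp_force: 10.3
t 20.35 tcp [586.9  43.6 247.6] psi 170.61 zdir [ 0.006 -0.    -1.   ] F [20.5  0.8 -6. ] w 0.4 gf 10.3 q [ 0.01  0.36  1.35 -0.    1.43  0.18]
[(array([572.2,  47.7, 265. ]), 0.79)] [568.84403868  45.43344876]
```

Hard stop at 20 N, about joint 0.079 by geometry. I'll back off, clear the view and verify the bolt and all bystanders.

```bash
python3 -m pendant '[{"dx":0.15,"dy":-0.02,"dz":0.0,"rx":0.0,"ry":0.0,"rz":0.0},{"dx":0.3,"dy":-0.05,"dz":0.0,"rx":0.0,"ry":0.0,"rz":0.0},{"dx":0.3,"dy":-0.05,"dz":1.0,"rx":0.0,"ry":0.0,"rz":0.0},{"dx":0.3,"dy":-0.05,"dz":2.4,"rx":0.0,"ry":0.0,"rz":0.0},{"dx":0.3,"dy":-1.4,"dz":3.0,"rx":0.0,"ry":0.0,"rz":0.0},{"dx":0.0,"dy":-2.9,"dz":3.0,"rx":0.0,"ry":0.0,"rz":0.0},{"dx":-0.5,"dy":-4.4,"dz":3.0,"rx":0.0,"ry":0.0,"rz":0.0},{"dx":-1.0,"dy":-5.9,"dz":3.0,"rx":0.0,"ry":0.0,"rz":0.0},{"dx":-1.5,"dy":-7.4,"dz":3.0,"rx":0.0,"ry":0.0,"rz":0.0},{"dx":-2.0,"dy":-8.4,"dz":3.0,"rx":0.0,"ry":0.0,"rz":0.0},{"dx":-2.0,"dy":-8.4,"dz":3.0,"rx":0.0,"ry":0.0,"rz":0.0}]'
python3 - <<'E'
from h import *
np.set_printoptions(precision=1,suppress=True)
st(); R=Ro.from_euler('z',YAW,degrees=True).as_matrix()[:2,:2]
for n in ('scene','top'):
  c=robot.capture(n)
  for l in ['bolt_paddle','unit','unit_grip','defib','bottle','jar','bowl']: print(n,l,[(np.round(r['position'],1),round(r['score'],2)) for r in robot.pinpoint(l,c)[:1]])
  H=hsv(c); V,U=np.mgrid[:400,:640]; p=proj(c,[*br(25,36),255])
  red=((H[...,0]<8)|(H[...,0]>172))&(H[...,1]>150)&(H[...,2]>70)&(np.hypot(U-p[0],V-p[1])<25)
  v,u=np.nonzero(red); print('red px',len(u),u.mean(),v.mean())
  if n=='top':
    P,ce,wh,a=rect(c,red,270); print(ce,wh,a,'bracket x,y',R.T@(P.mean(0)-O))
  else:
    for j in (72,76,80): # expected centroid of rear face+side
      print(j,np.mean([proj(c,[*br(x-j,y),z]) for x in(100,110) for y in(18,54) for z in(224,270)],0))
E
```

```text
time: 21.82
ee_pos: [503.6, -294.7, 367.2]
tcp_rot: [-2.399, -2.027, 0.001]
force: [0.3, 0.3, 0.5]
gripper_width: 0.8
grasp_force: 0.0
t 21.82 tcp [ 503.6 -294.7  367.2] psi 170.4 zdir [-0.  0. -1.] F [0.3 0.3 0.5] w 0.8 gf 0.0 q [-0.6  0.3  1.1 -0.   1.7 -0.4]
scene bolt_paddle [(array([567.2,  48.7, 266.4]), 0.62)]
scene unit [(array([491.4,  24.1,  73.7]), 0.89)]
scene unit_grip [(array([496.7,  20.3, 217.9]), 0.67)]
scene defib [(array([444.4, 343.3,   2. ]), 0.71)]
scene bottle [(array([429.1, 158. ,   1.6]), 0.92)]
scene jar [(array([497. ,  25.2, 205.6]), 0.16)]
scene bowl [(array([537.4,  16.1,  -3.8]), 0.17)]
red px 74 314.18918918918916 176.8783783783784
72 [311.  181.3]
76 [312.6 180.6]
80 [314.1 180. ]
top bolt_paddle [(array([570.9,  42.6, 269.5]), 0.64)]
top unit [(array([499. ,  23. ,  77.3]), 0.76)]
top unit_grip [(array([488.4,  23.2, 214.9]), 0.58)]
top defib [(array([443. , 339.7,  -1.3]), 0.72)]
top bottle [(array([425.6, 157.2,   4.6]), 0.85)]
top jar [(array([389.2, -89.6,   1.9]), 0.56)]
top bowl [(array([491.1,  23.8, 216.8]), 0.6)]
red px 47 299.1276595744681 175.7659574468085
(569.57373046875, 44.150062561035156) (33.212989807128906, 10.984359741210938) 82.13114166259766 bracket x,y [25.1 34.6]
```

The top view puts the paddle at bracket x = 25.1 mm, so the bolt joint is about 0.080 and fully home. The unit hangs at the seat and the bystanders that show in the pictures have not moved. Handing in.

```bash
python3 -c "
from rig import robot
print(robot.sign_off())"
```

```text
the job is handed in; nothing more can be done
None
```

The unit hangs upright by its handle on both prongs and is released, the bolt is fully home in its keeper (joint about 0.080), and the job was handed in at about 22 s; the defibrillator, bottle and jar stand where they were, and the bowl, hidden under the unit, could not be re-measured but was never approached.

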